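Open the dial lock on the instrument case and show it to the tag reader

TASK

Turn the dial of the padlock on the instrument case click by click until its narrow pointer nose has clicked in facing the shackle, then, with the lock still lying in its seat, pull the shackle out as far as it goes. Lift the opened lock off the case and present it to the square tag reader: hold it level, dial up, about 5 cm above the middle of the pad without touching it, and finish while still holding it there. Leave everything else on the bench and on the case where it is.

Things in the scene. Friction and masses are not known exactly. Their poses are not given: they have to be found in the camera images.
- case: Grey instrument case, 260 x 300 x 90 mm (x, y, z), fixed; origin under its centre. A round-bar staple on the seat (27 mm wide over all, rising 26 mm above the seat) arches over the lock's short shackle leg (the one at y = -17 mm) 13 mm in front of the brass block; the lock lifts off only when the shackle is out. The bare lid, 22 mm below the seat, lies under the outer shackle.
- seat (a point): Centre of the top of the lock's seat, a dark steel block 108 x 66 mm on the case lid, 112 mm above the bench; the lock's underside lies here at the start. Axes as the case: the shackle points to -x. Four corner stops 7 mm high keep the lock from sliding or turning (1.5 mm play).
- lock_center (a point): Centre of the padlock's brass body, 70 x 50 x 26 mm (x, y, z), half-way up (13 mm above its underside). Lies flat, dial up (z up), shackle to its -x. Loose, 0.3 to 0.55 kg in all. The middle 45 mm of its long sides is free for fingers, above the 7 mm stops.
- dial_grip (a point): Centre of the dial's grip bar, 34 mm long (its x), 11 wide (y), 25 high, over the lock's middle, 34.5 mm above lock_center; top 60, foot 35 mm above the lock's underside. A nose 4 mm wide sticks out 11 mm further at its -x end: the pointer. Under the bar a star wheel (39 mm across) and, away from the shackle, a small housing, both up to 36 mm above the lock's underside. Turns with the dial.
- dial (a joint): Angle of the dial in rad, counter-clockwise from above; 0 when the pointer nose faces the shackle. Clicks into a notch every 0.524 rad (12 a turn, up to about 0.1 N m to leave one) and settles there when let go. Starts one to three clicks counter-clockwise of 0. The shackle is free only within about 0.17 rad of 0.
- shackle_grip (a point): Point midway between the two straight shackle legs, 82 mm from lock_center towards the lock's -x when closed, at the same height; moves with the shackle. Legs: round steel bars 8 mm thick along x, 42 mm wide over their outsides, joined by a round bend ending 31 mm beyond this point. Can be pinched across both legs (along y) from above.
- shackle (a joint): How far the shackle is pulled out along the lock's -x, in m: 0 closed, 0.032 fully out (it stops there and stays on the lock). Slides with about 2 N of friction once the dial is at 0; otherwise held at under 3 mm.
- reader_top (a point): Centre of the top face of the tag reader, a flat square black pad 130 x 130 mm with a grey middle, 16 mm high, fixed to the bench.
- scale: Bystander: white pocket scale 110 x 85 x 20 mm with a round steel pan; stands near the reader. Origin under its centre.
- dish: Bystander: covered glass dish 59 mm across, 16 mm high, on the case lid. Origin under its centre.
- weight: Bystander: steel weight 32 mm across, 30 mm high, on the case lid. Origin under its centre.
- jar: Bystander: amber jar 52 mm across, 70 mm high.
- driver: Bystander: screwdriver lying on the bench.
- beaker: Bystander: glass beaker 60 mm across, 80 mm high.
There are look-alikes about, which are no part of the job. What is shaped like the part that bears reader_top but turquoise is not meant.

How it is judged:
On the way, in this order (a step that is already met when the one before it is completed fails the run):
1. the dial has clicked in with its pointer nose facing the shackle, the shackle still closed (value of joint dial between -0.15 and 0.15 rad and value of joint shackle below 0.006 m), for 0.2 s.
2. the shackle is pulled right out, the lock still in its seat (value of joint shackle above 0.028 m and distance between lock_center and seat below 0.025 m), for 0.2 s.
3. the lock is lifted off its seat (height (world z) of lock_center above 0.165 m and value of joint shackle above 0.026 m), for 0.1 s.
At the end, for the whole second after the job is handed in: The open lock (shackle out at least 26 mm) is held still by the fingers over the reader: the middle of its body within 35 mm of the pad's centre, its underside 20 to 100 mm above the pad, dial up and level within 15 degrees, touching neither pad, scale nor bench; the gripper still holds it (horizontal distance between lock_center and reader_top below 0.035 m and z of lock_center in the frame of reader_top between 0.033 and 0.113 m and angle between lock_center's own z axis and vertical below 0.26 rad and value of joint shackle above 0.026 m and contact force between the fingers and lock above 1 N and contact force between lock and reader below 0.05 N and contact force between lock and table below 0.05 N and contact force between lock and scale below 0.05 N and linear speed of lock below 0.03 m/s); the arm keeps its last pose, push and grip.
It fails at once if the dish or the weight on the case is displaced by over 30 mm (distance of any of dish, weight from where it was at the start of the episode above 0.03 m).
It fails at once if the scale or another thing on the bench is displaced by over 30 mm (distance of any of scale, jar, driver, beaker from where it was at the start of the episode above 0.03 m).
It also fails if it takes over 72 s, if anything falls off the work surface, if the arm or the gripper's body presses on something with over 40 N, if the wrist force passes 120 N, or if a joint passes its speed limit or range.

ROBOT

A 6-joint arm with a two-finger parallel gripper is mounted at the origin on the work surface. World frame = base frame: x ahead of the robot, y to its left, z up, the work surface at z = 0. Lengths are in m, angles in rad, forces in N, time in s.
With the tool pointing down it reaches from about 0.4 to 0.825 m from the base axis. Payload 7 kg.
Tool frame: the origin (TCP) lies between the finger pads; the fingertips stand arm.nose_length ahead of it and the grasp point (between the pads) is the TCP (arm.nose_length is the distance from the TCP to the fingertips, in m); x points along the fingers, z is the direction in which the jaws open and shut, and the axes are right-handed (so a half turn about x gives the same grasp; the last joint's range is limited). The gripper opens to 88 mm and grips with 3 to 60 N. Pads are 19 mm wide; open, the fingers measure 130 mm over their backs; the gripper's body (78 mm by 193 mm) begins 47 mm behind the grasp point.
Start: joints at [-1.059, 0.359, 0.012, 0, -1.224, -0.288], TCP at [0.15, -0.658, 0.246] pointing down, gripper open.
Joint ranges: [-3.07, 3.07], [-1.43, 2.12], [-1.02, 1.25], [-3.03, 1.67], [-3.05, -0], [-3.03, 3.03]. Speed limits (rad/s): [2.39, 2.39, 3.01, 3.14, 3.14, 3.14].

INTERFACE

Orientations are given as [roll, pitch, yaw] about the fixed x, y, z axes, in that order (R = Rz(yaw) Ry(pitch) Rx(roll)).
In Python, from station import arm, viewer, spotter gives the robot as it stands.
- The arm moves only by the shell command python3 -m handwheel 'ROWS' [FORCE]. ROWS is a JSON object of lists of equal length, an entry for each row: "gripper": the gripper command: -1 is shut, 1 is fully open, values between are in proportion; "travel": the shift along the world's x, y, z each as a share of 500 mm, from -1 to 1, a list of three; "spin": the turn about the world's z as a share of 45 degrees, from -1 to 1. A call has 1 to 20 rows; each row is the pose to reach, as a shift and turn from the pose commanded when the call began; what a row does not reach only later rows make up. A row lasts 1/10 s, in which the tool goes at most 50 mm and 8.59 degrees, less where a joint would pass 70% of its speed; a pose out of reach is approached as far as the arm can. A call with a number of a shift or a turn outside -1 to 1 is refused whole. A call with a gripper value outside its range is refused whole. The fingers move at their own pace and stop on an object; FORCE is the grip in N (left out, the last holds). Time passes only in rows, so rows that repeat a pose let the fingers close. It gives the time, the measured TCP pose, the force and the opening at its end, in the units of the state.
- arm.get_state(): the state, without advancing time (a new reading comes with each control period).
- viewer.grab_frame(name): name is "scene" or "top" or "wrist"; returns a dict with "pixels" (400x640x3 uint8, blue, green, red), "fx", "fy", "cx", "cy" (pixels), "eye" and "attitude" of the camera in the world. Camera axes: x right, y down, z forward; pixel columns grow to the right and rows downward; lengths in m; the calibration is good to about 2 mm. A picture is of the moment at which its call begins. There is no depth.
- arm.job_done(): hands the job in, once; it reports no verdict.
Trained networks look in the newest picture that a camera, given by its name, has taken for a name from the list of things; names that differ only in an ending like _2 or _b are one class to them, and where a whole thing is asked for, a point or a joint stands for the part that bears it (a point fixed in the world has none). Each returns a list of dicts, best first, with "conf" (0 to 1); they miss things now and then, are a little off and sometimes report something else, mostly with a low value. They report only what shows in the picture. A call takes as long as a camera call. They do not tell look-alikes from the thing itself.
- spotter.spot_in(camera, label): "rect" ([left, top, right, bottom] in pixels, round what is visible of it).
- spotter.tip_of(camera, label): "at" ([column, row] in pixels: a listed point, or the origin of a listed thing).
The state is a dict: "t": time; "q": joint angles; "qd": joint speeds; "joint_efforts": joint torques, N m; "eef_pos": TCP position; "ee_rot": TCP orientation; "force": force on the tool from outside, world axes, zero at the start; "moment": the same for the moment, N m; "width": finger opening in m.
Only numpy, scipy, OpenCV 4.12 (cv2) and the standard library are available. Lean on these libraries where they do the work, as an engineer would, in place of code of your own. Each camera call takes 0.05 s, during which the arm holds its last target.

## Working session

There is one attempt and no reset: what is moved stays moved. The work goes in short steps, Python scripts to look and compute and a shell command to move; the robot and the scene stay as the last step left them, time stands still between calls to the robot, and variables do not carry over. Pictures are saved under pics/ and viewed, and the job is handed in when it is done.

```bash
ls; mkdir -p pics
cat > h.py <<'E'
import numpy as np, cv2
from station import arm, viewer, spotter
def ray(f,px):
    R=np.array(f["attitude"]);
    if R.shape!=(3,3):
        from scipy.spatial.transform import Rotation as Ro
        R=Ro.from_euler('xyz',R).as_matrix() if R.size==3 else Ro.from_quat(R).as_matrix()
    d=R@np.array([(px[0]-f["cx"])/f["fx"],(px[1]-f["cy"])/f["fy"],1]); return np.array(f["eye"]),d
def atz(f,px,z):
    e,d=ray(f,px); return e+d*(z-e[2])/d[2]
def proj(f,p):
    R=np.array(f["attitude"])
    if R.shape!=(3,3):
        from scipy.spatial.transform import Rotation as Ro
        R=Ro.from_euler('xyz',R).as_matrix()
    c=R.T@(np.array(p)-np.array(f["eye"])); return f["fx"]*c[0]/c[2]+f["cx"],f["fy"]*c[1]/c[2]+f["cy"]
E
python3 - <<'E'
from h import *
print(arm.get_state(), arm.nose_length)
for n in ["scene","top","wrist"]:
    f=viewer.grab_frame(n); cv2.imwrite(f"pics/{n}0.png",f["pixels"]); print(n,f["eye"],f["attitude"],f["fx"],f["cx"],f["cy"])
    for l in ["case","lock_center","dial_grip","shackle_grip","reader_top","scale","dish","weight","jar","driver","beaker"]:
        print(l,[(np.round(a["at"]).tolist(),round(a["conf"],2)) for a in spotter.tip_of(n,l)][:4],[(np.round(a["rect"]).tolist(),round(a["conf"],2)) for a in spotter.spot_in(n,l)][:3])
E
```

```text
pics
{'t': 0.0, 'q': array([-1.05886862e+00,  3.59373358e-01,  1.10644227e-02, -3.56314552e-04,
       -1.22411144e+00, -2.88082148e-01]), 'qd': array([-0.00104081,  0.00133276,  0.00141232, -0.00182993,  0.00045756,
       -0.00103051]), 'joint_efforts': array([ 7.57156317e-05, -5.82728899e+01,  2.93047071e+01,  6.99722975e+00,
        7.13873509e-03, -1.38826963e-04]), 'eef_pos': array([ 0.1496998 , -0.65771661,  0.24463273]), 'ee_rot': array([0.08471127, 1.56913808, 1.87923181]), 'force': array([ 0.84663033,  0.31260746, -0.58592757]), 'moment': array([-0.02133697,  0.00742785, -0.00324216]), 'width': 0.0879039042842176} 0.019
scene [ 0.8980988  -0.48896352  1.05751854] [-2.57831789 -0.006218    0.66283381] 466.4504694047335 327.39846661984245 201.8849670464341
case [([385.0, 178.0], 0.56)] [([314.0, 104.0, 463.0, 242.0], 0.62), ([135.0, 261.0, 225.0, 290.0], 0.22)]
lock_center [([398.0, 156.0], 0.82), ([284.0, 336.0], 0.21)] [([365.0, 133.0, 418.0, 170.0], 0.6)]
dial_grip [([402.0, 150.0], 0.7)] [([395.0, 141.0, 410.0, 158.0], 0.71)]
shackle_grip [] [([367.0, 130.0, 392.0, 152.0]
[... 1406 characters left out ...]
 ([456.0, 264.0], 0.59)] [([186.0, 142.0, 210.0, 161.0], 0.85)]
weight [([285.0, 199.0], 0.54), ([236.0, 197.0], 0.2)] [([277.0, 192.0, 289.0, 206.0], 0.68), ([229.0, 174.0, 245.0, 203.0], 0.28)]
jar [([371.0, 132.0], 0.88)] [([362.0, 112.0, 380.0, 140.0], 0.8), ([226.0, 171.0, 242.0, 208.0], 0.5)]
driver [([456.0, 265.0], 0.6)] []
beaker [([337.0, 111.0], 0.6)] [([324.0, 90.0, 347.0, 121.0], 0.7)]
wrist [ 0.08483807 -0.67166396  0.38384289] [2.88883556e+00 7.22622667e-04 1.79547253e+00] 324.0584355710292 317.5992516842181 197.54272044805975
case [] []
lock_center [] []
dial_grip [] []
shackle_grip [] []
reader_top [] []
scale [] []
dish [] []
weight [] []
jar [] []
driver [] []
beaker [] []
```

View pics/scene0.png

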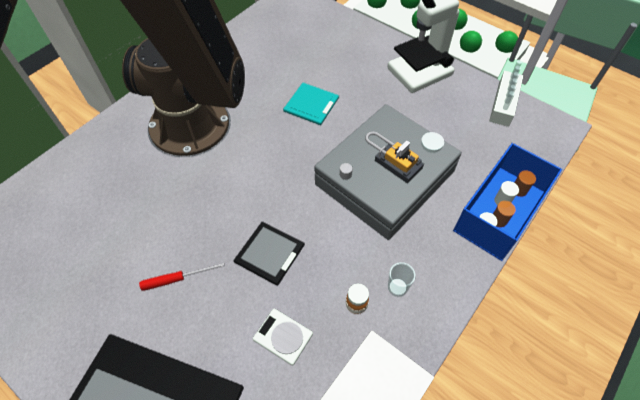

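View pics/top0.png

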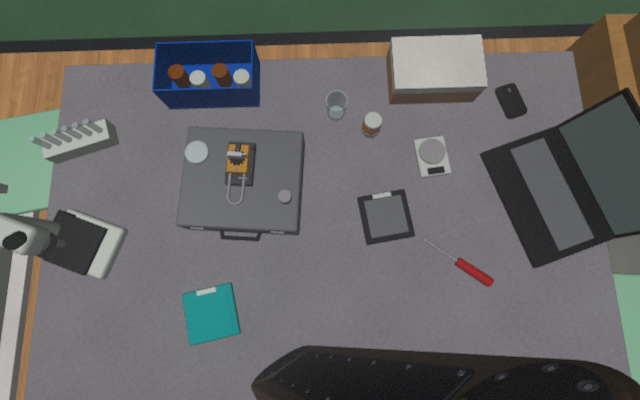

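Run:
```python
from h import *
a=cv2.imread("pics/scene0.png")[95:250,300:480]; cv2.imwrite("pics/s0c.png",cv2.resize(a,None,fx=4,fy=3.8,interpolation=cv2.INTER_CUBIC)[:590])
from types import SimpleNamespace
f=viewer.grab_frame("top")
g=viewer.grab_frame("scene")
for n,p,z in [("lock",(239,158),.125),("dial",(236,158),.1595),("shk",(238,194),.125),("reader",(385,218),.016),("reader2",(212,315),.016),("scale",(431,159),0),("dish",(198,155),.09),("weight",(285,199),.09),("case",(250,185),0),("jar",(371,132),0),("beaker",(337,111),0)]: print(n,atz(f,p,z).round(4))
for n,p,z in [("lock",(398,156),.125),("dial",(402,150),.1595),("reader",(270,250),.016),("reader2",(313,104),.016),("scale",(286,336),0),("dish",(430,141),.09),("weight",(347,176),.09),("case",(385,178),0),("jar",(355,308),0),("beaker",(398,289),0)]: print(n,atz(g,p,z).round(4))
```

```text
lock [0.6062 0.1965 0.125 ]
dial [0.5954 0.1955 0.1595]
shk [0.517  0.1972 0.125 ]
reader [ 0.4653 -0.1676  0.016 ]
reader2 [0.2299 0.2824 0.016 ]
scale [ 0.6287 -0.3072  0.    ]
dish [0.6282 0.3092 0.09  ]
weight [0.5088 0.0889 0.09  ]
case [0.568  0.1941 0.    ]
jar [ 0.7123 -0.1455  0.    ]
beaker [ 0.7784 -0.0519  0.    ]
lock [0.596 0.197 0.125]
dial [0.6047 0.1933 0.1595]
reader [ 0.4735 -0.1656  0.016 ]
reader2 [0.2472 0.2841 0.016 ]
scale [ 0.6399 -0.3001  0.    ]
dish [0.6241 0.3184 0.09  ]
weight [0.5181 0.0886 0.09  ]
case [0.5697 0.2021 0.    ]
jar [ 0.7243 -0.1505  0.    ]
beaker [ 0.7777 -0.0486  0.    ]
```

View pics/s0c.png

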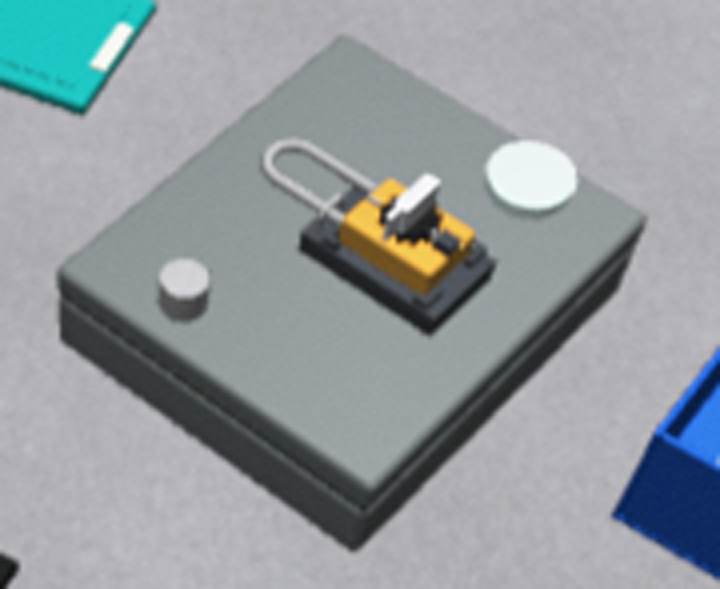

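Run:
```python
from h import *
a=cv2.imread("pics/top0.png")[120:250,170:310]; cv2.imwrite("pics/t0c.png",cv2.resize(a,None,fx=4.5,fy=4.5,interpolation=cv2.INTER_CUBIC))
```

```text
(no output)
```

View pics/t0c.png

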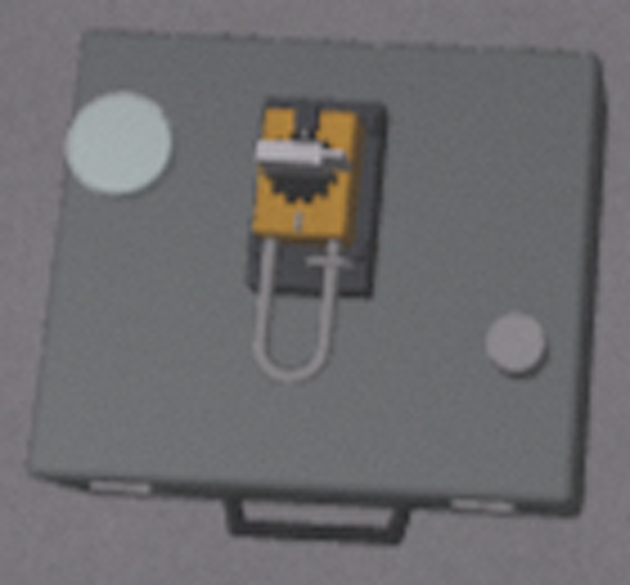

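```bash
python3 - <<'E'
from h import *
from scipy.spatial.transform import Rotation as Ro
s=arm.get_state(); R=Ro.from_euler('xyz',s['ee_rot']).as_matrix(); print(R.round(3), np.degrees(np.arctan2(R[1,2],R[0,2])))
f=viewer.grab_frame("top")
# yaw estimate: seat edge / case edges in crop px -> full px
c=lambda u,v:(170+u/4.5,120+v/4.5)
for a,b,z in [((385,102),(372,297),.112),((80,30),(600,52),.09),((30,470),(580,512),.09),((80,30),(30,470),.09)]:
    A,B=atz(f,c(*a),z),atz(f,c(*b),z); print(A.round(3),B.round(3),np.degrees(np.arctan2(*(B-A)[[1,0]])))
print('bar',[atz(f,c(*p),.172).round(4) for p in [(257,148),(322,150),(345,156)]])
print('bend',atz(f,c(289,380),.125))
E
python3 -m handwheel '{"gripper":[1,1,1,1,1,1,1,1,1,1],"travel":[[0.45,0.85,0.24],[0.45,0.85,0.24],[0.45,0.85,0.24],[0.45,0.85,0.24],[0.45,0.85,0.24],[0.45,0.85,0.24],[0.45,0.85,0.24],[0.45,0.85,0.24],[0.45,0.85,0.24],[0.45,0.85,0.24]],"spin":[0,0,0,0,0,0,0,0,0,0]}' 
python3 -c "
from station import arm; print(arm.get_state())"
```

```text
[[-0.    -0.975 -0.222]
 [ 0.    -0.222  0.975]
 [-1.     0.     0.   ]] 102.82443126254681
[0.649 0.159 0.112] [0.539 0.165 0.112] 176.95688291601977
[0.705 0.339 0.09 ] [0.684 0.041 0.09 ] -94.17407529670002
[0.452 0.354 0.09 ] [0.422 0.056 0.09 ] -95.77162506304825
[0.705 0.339 0.09 ] [0.452 0.354 0.09 ] 176.53301783917294
bar [array([0.6043, 0.2132, 0.172 ]), array([0.6023, 0.1798, 0.172 ]), array([0.5988, 0.168 , 0.172 ])]
bend [0.49194349 0.2056576  0.125     ]
t: 4.6
eef_pos: [0.3752, -0.2312, 0.3667]
ee_rot: [-1.936, 1.569, -0.141]
force: [1.1, -0.5, 1.0]
width: 0.0874
{'t': 4.6, 'q': array([-1.01972963e-01, -1.03059957e-01, -2.57877912e-01,  6.70478718e-05,
       -1.41426938e+00, -1.24470734e+00]), 'qd': array([ 1.04111065, -0.11498377,  0.13564312,  0.00217434, -0.25356299,
       -1.03168861]), 'joint_efforts': array([ -6.8508178 , -23.50870192,  29.58135366,   7.15196952,
         0.11790337,   1.58617526]), 'eef_pos': array([ 0.37519145, -0.23121801,  0.36669293]), 'ee_rot': array([-1.93562913,  1.56908605, -0.14070638]), 'force': array([ 1.11445354, -0.53124753,  1.00864546]), 'moment': array([-0.02115659, -0.14768135,  0.03933844]), 'width': 0.08739688650711532}
```

```bash
python3 -m handwheel '{"gripper":[1,1,1,1,1,1,1,1,1,1,1,1],"travel":[[0.45,0.85,-0.1],[0.45,0.85,-0.1],[0.45,0.85,-0.1],[0.45,0.85,-0.1],[0.45,0.85,-0.1],[0.45,0.85,-0.1],[0.45,0.85,-0.1],[0.45,0.85,-0.1],[0.45,0.85,-0.1],[0.45,0.85,-0.1],[0.45,0.85,-0.1],[0.45,0.85,-0.1]],"spin":[0.8,0.8,0.8,0.8,0.8,0.8,0.8,0.8,0.8,0.8,0.8,0.8]}' 
python3 -m handwheel '{"gripper":[1,1,1,1,1,1],"travel":[[0,0,0],[0,0,0],[0,0,0],[0,0,0],[0,0,0],[0,0,0]],"spin":[0.84,0.84,0.84,0.84,0.84,0.84]}'
python3 - <<'E'
from h import *
from scipy.spatial.transform import Rotation as Ro
s=arm.get_state(); R=Ro.from_euler('xyz',s['ee_rot']).as_matrix(); print(s['eef_pos'],np.degrees(np.arctan2(R[1,2],R[0,2])),s['q'])
f=viewer.grab_frame("wrist"); cv2.imwrite("pics/w1.png",f["pixels"]); print(f["eye"],f["attitude"])
for l,z in [("lock_center",.125),("dial_grip",.1595),("shackle_grip",.125),("dish",.09)]:
    print(l,[(np.round(a["at"]).tolist(),round(a["conf"],2),atz(f,a["at"],z).round(4)) for a in spotter.tip_of("wrist",l)][:3])
E
```

```text
t: 5.8
eef_pos: [0.5998, 0.1925, 0.3147]
ee_rot: [1.337, 1.569, -2.522]
force: [-0.5, 0.4, -0.7]
width: 0.0873
t: 6.4
eef_pos: [0.5995, 0.1907, 0.3165]
ee_rot: [-2.532, 1.569, 0.55]
force: [-0.3, -0.6, 0.2]
width: 0.0877
[0.59950624 0.19069758 0.31653333] 176.60730178369153 [ 6.17833537e-01  2.47641610e-01  1.58693840e-02  9.15519700e-05
 -1.33770575e+00 -6.77067970e-01]
[0.59566311 0.12514752 0.45477543] [2.88901957e+00 1.55101722e-03 3.08326143e+00]
lock_center [([313.0, 188.0], 0.67, array([0.6057, 0.1991, 0.125 ]))]
dial_grip [([311.0, 195.0], 0.58, array([0.6067, 0.1983, 0.1595]))]
shackle_grip [([391.0, 184.0], 0.81, array([0.5243, 0.2004, 0.125 ]))]
dish [([297.0, 270.0], 0.93, array([0.633 , 0.3102, 0.09  ])), ([311.0, 197.0], 0.51, array([0.6096, 0.2185, 0.09  ]))]
```

View pics/w1.png

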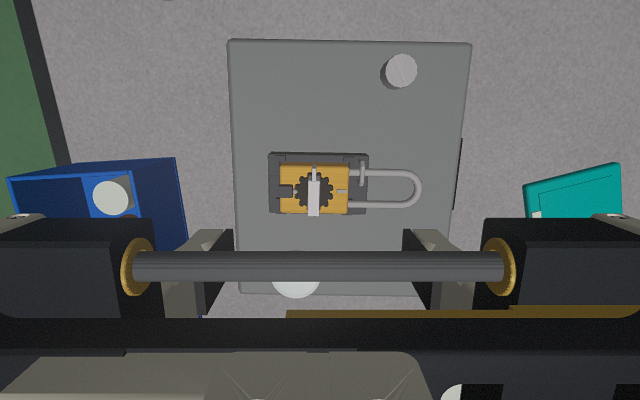

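Run:
```python
from h import *
a=cv2.imread("pics/w1.png")[145:225,260:430]; cv2.imwrite("pics/w1c.png",cv2.resize(a,None,fx=4.7,fy=4.7,interpolation=cv2.INTER_CUBIC))
```

```text
(no output)
```

View pics/w1c.png

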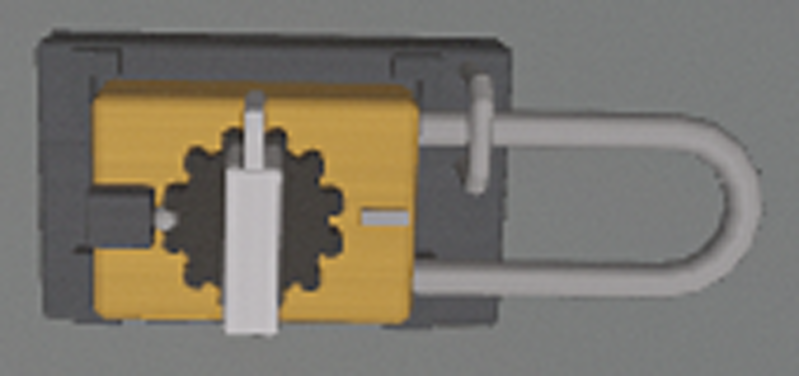

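Run:
```python
from h import *
f=viewer.grab_frame("wrist")
c=lambda u,v:(260+u/4.7-.4,145+v/4.7-.4)
P=lambda L,z:np.array([atz(f,c(*p),z)[:2] for p in L])
b=P([(95,97),(418,100),(95,320),(411,323)],.138); print('brass',b.round(4),b.mean(0),np.linalg.norm(b[0]-b[1]),np.linalg.norm(b[0]-b[2]),np.degrees(np.arctan2(*(b[0]-b[1]+b[2]-b[3])[::-1])))
b=P([(226,170),(281,170),(226,334),(277,334)],.172);print('bar',b.round(4),b.mean(0),np.linalg.norm(b[0]-b[1]),np.linalg.norm(b[0]-b[2]),np.degrees(np.arctan2(*(b[2]-b[0]+b[3]-b[1])[::-1])))
b=P([(100+420-100,118),(700,118),(420,292),(680,294)],.125);print('legs',b.round(4),np.degrees(np.arctan2(*(b[0]-b[1])[::-1])),np.degrees(np.arctan2(*(b[2]-b[3])[::-1])))
b=P([(500,110),(500,295),(762,208),(612,118),(612,293)],.125);print('legs',b.round(4))
b=P([(40,40),(512,45),(45,318),(497,325)],.112);print('seat',b.round(4),b.mean(0),np.degrees(np.arctan2(*(b[0]-b[1]+b[2]-b[3])[::-1])))
```

```text
brass [[0.6361 0.1724]
 [0.5687 0.177 ]
 [0.6404 0.2209]
 [0.572  0.2257]] [0.60431264 0.19899332] 0.06751502080915416 0.048732107175265764 -3.958483475280169
bar [[0.6083 0.1827]
 [0.5979 0.1833]
 [0.6105 0.215 ]
 [0.6006 0.2156]] [0.60434227 0.19916758] 0.010382177694261198 0.0324365088848205 85.7183487059429
legs [[0.5673 0.1831]
 [0.5063 0.1867]
 [0.5687 0.2226]
 [0.5104 0.2265]] -3.4090687384753044 -3.8618995164107006
legs [[0.5499 0.1824]
 [0.5508 0.2244]
 [0.4924 0.2077]
 [0.5255 0.1856]
 [0.5257 0.2254]]
seat [[0.6506 0.1626]
 [0.545  0.1701]
 [0.6557 0.2275]
 [0.5499 0.2355]] [0.60030676 0.1989436 ] -4.1738258001229855
```

```bash
python3 -m handwheel '{"gripper":[0,0,0,0,0,0,0,0],"travel":[[0.009,0.014,0],[0.009,0.014,-0.1],[0.009,0.014,-0.2],[0.009,0.014,-0.24],[0.009,0.014,-0.265],[0.009,0.014,-0.28],[0.009,0.014,-0.291],[0.009,0.014,-0.291]],"spin":[-0.011,-0.011,-0.011,-0.011,-0.011,-0.011,-0.011,-0.011]}' 25
python3 - <<'E'
from h import *
f=viewer.grab_frame("wrist"); cv2.imwrite("pics/w2.png",f["pixels"])
f=viewer.grab_frame("scene"); cv2.imwrite("pics/s2.png",cv2.resize(f["pixels"][60:260,280:500],None,fx=3,fy=3))
print(arm.get_state())
E
```

```text
t: 7.5
eef_pos: [0.6046, 0.1991, 0.1704]
ee_rot: [-2.519, 1.57, 0.555]
force: [-1.5, -0.3, -0.2]
width: 0.0439
{'t': 7.6, 'q': array([ 6.24193996e-01,  3.49816770e-01, -1.78615799e-01,  2.75651271e-04,
       -1.04058970e+00, -6.91885366e-01]), 'qd': array([ 1.54803706e-03, -3.97655102e-03, -5.64636419e-04,  5.50201215e-06,
        5.17455113e-05,  1.67654164e-03]), 'joint_efforts': array([ 1.76692178e-02, -5.44113743e+01,  2.65770149e+01,  6.34187937e+00,
       -5.69755983e-03, -3.11930191e-03]), 'eef_pos': array([0.60485856, 0.19917844, 0.17123164]), 'ee_rot': array([-2.58309712,  1.56900639,  0.49094335]), 'force': array([-0.47117972, -0.06671687, -0.25013643]), 'moment': array([0.03902514, 0.05186795, 0.03557991]), 'width': 0.04395915552342138}
```

View pics/w2.png

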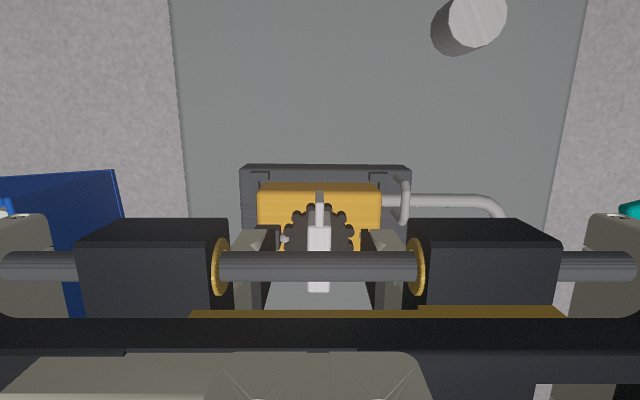

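View pics/s2.png

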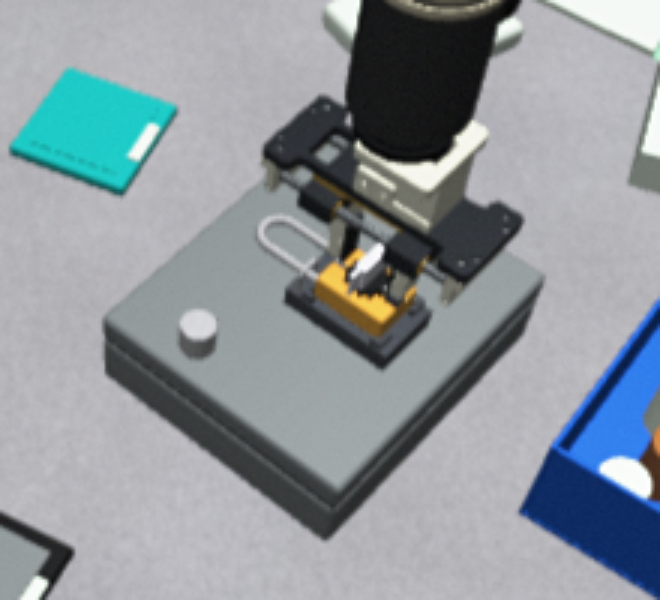

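Wrist view: the bar (column 319) sits between the fingers (250 and 390). The scene view agrees. Closing.

```bash
python3 -m handwheel '{"gripper":[-1,-1,-1,-1,-1,-1,-1,-1],"travel":[[0,0,0],[0,0,0],[0,0,0],[0,0,0],[0,0,0],[0,0,0],[0,0,0],[0,0,0]],"spin":[0,0,0,0,0,0,0,0]}' 25
python3 -m handwheel '{"gripper":[-1,-1,-1,-1,-1,-1,-1,-1,-1,-1],"travel":[[0,0,0],[0,0,0],[0,0,0],[0,0,0],[0,0,0],[0,0,0],[0,0,0],[0,0,0],[0,0,0],[0,0,0]],"spin":[-0.12,-0.24,-0.36,-0.48,-0.6,-0.72,-0.84,-0.96,-1,-1]}' 25
python3 -c "
from h import *
f=viewer.grab_frame('wrist'); cv2.imwrite('pics/w3.png',f['pixels'])
from station import arm; print(arm.get_state())"
```

```text
t: 8.4
eef_pos: [0.6043, 0.1988, 0.1702]
ee_rot: [3.044, 1.571, -0.165]
force: [-0.6, 0.6, 1.3]
width: 0.0108
t: 9.4
eef_pos: [0.6046, 0.1991, 0.17]
ee_rot: [-2.155, 1.57, 0.135]
force: [2.1, 1.4, -1.4]
width: 0.011
{'t': 9.45, 'q': array([ 6.24347897e-01,  3.51138525e-01, -1.79775651e-01,  2.73233120e-04,
       -1.03941474e+00, -1.47575567e+00]), 'qd': array([-0.00034963,  0.00127462, -0.0010645 , -0.00173949, -0.00210292,
        0.00939393]), 'joint_efforts': array([ -0.70595568, -55.85191369,  26.29381299,   5.96678138,
        -0.6845326 ,  -0.78049796]), 'eef_pos': array([0.60458102, 0.19909464, 0.16996481]), 'ee_rot': array([-2.13277545,  1.5702729 ,  0.15754783]), 'force': array([ 1.61342522,  0.90143094, -1.4410525 ]), 'moment': array([ 0.19909239, -0.54263206,  0.54803589]), 'width': 0.011056626771334819}
```

View pics/w3.png

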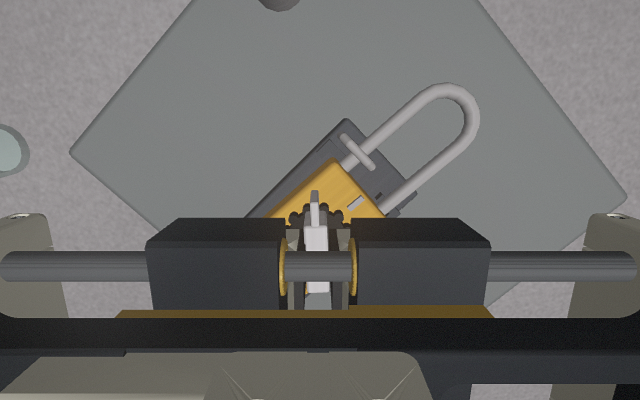

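The bar turns with the fingers (lock now seen 45° aslant). Second half.

```bash
python3 -m handwheel '{"gripper":[-1,-1,-1,-1,-1,-1,-1,-1,-1,-1,-1,-1],"travel":[[0,0,0],[0,0,0],[0,0,0],[0,0,0],[0,0,0],[0,0,0],[0,0,0],[0,0,0],[0,0,0],[0,0,0],[0,0,0],[0,0,0]],"spin":[-0.12,-0.24,-0.36,-0.48,-0.6,-0.72,-0.84,-0.96,-1,-1,-1,-1]}' 25
python3 -c "
from h import *
f=viewer.grab_frame('wrist'); cv2.imwrite('pics/w4.png',f['pixels'])
from station import arm; print(arm.get_state())"
```

```text
t: 10.65
eef_pos: [0.6038, 0.1988, 0.1697]
ee_rot: [1.931, 1.57, -2.847]
force: [-1.6, 0.7, -2.2]
width: 0.0137
{'t': 10.7, 'q': array([ 6.24344969e-01,  3.50947944e-01, -1.80457259e-01, -4.04900742e-04,
       -1.04032563e+00, -2.26142237e+00]), 'qd': array([ 0.00067472, -0.00063416, -0.00060341, -0.00138134,  0.00050192,
       -0.00781554]), 'joint_efforts': array([ -1.89057983, -56.57983303,  28.40143025,   6.96282953,
         0.31337075,  -0.81242049]), 'eef_pos': array([0.60381611, 0.19880015, 0.16969595]), 'ee_rot': array([ 1.90395531,  1.56979873, -2.87491976]), 'force': array([-2.13578632,  1.18812473, -2.4419323 ]), 'moment': array([0.2220225 , 0.67828605, 0.85384619]), 'width': 0.013937650350829686}
```

View pics/w4.png

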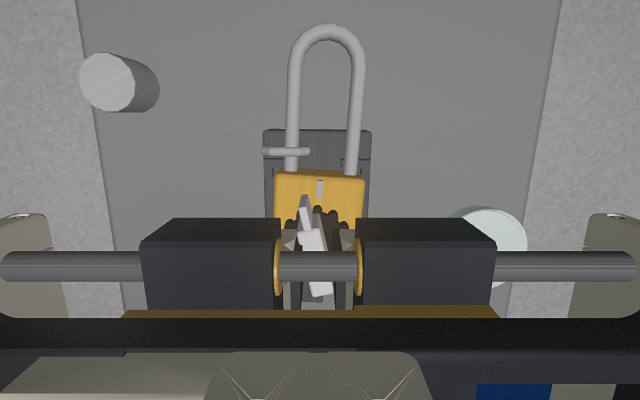

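Run:
```python
from h import *
from scipy.spatial.transform import Rotation as Ro
s=arm.get_state(); R=Ro.from_euler('xyz',s['ee_rot']).as_matrix(); print(s['eef_pos'],np.degrees(np.arctan2(R[1,2],R[0,2])))
a=cv2.imread("pics/w4.png")[130:320,240:400]; cv2.imwrite("pics/w4c.png",cv2.resize(a,None,fx=4,fy=3.1,interpolation=cv2.INTER_CUBIC))
f=viewer.grab_frame("top"); cv2.imwrite("pics/t4.png",cv2.resize(f["pixels"][120:250,170:310],None,fx=4.5,fy=4.5,interpolation=cv2.INTER_CUBIC))
f=viewer.grab_frame("scene"); cv2.imwrite("pics/s4.png",cv2.resize(f["pixels"][95:225,320:480],None,fx=4.5,fy=4.5,interpolation=cv2.INTER_CUBIC))
print(arm.get_state()['moment'])
```

```text
[0.60381611 0.19880015 0.16969595] 86.19063637967037
[0.30384199 0.84356036 0.82307535]
```

View pics/w4c.png

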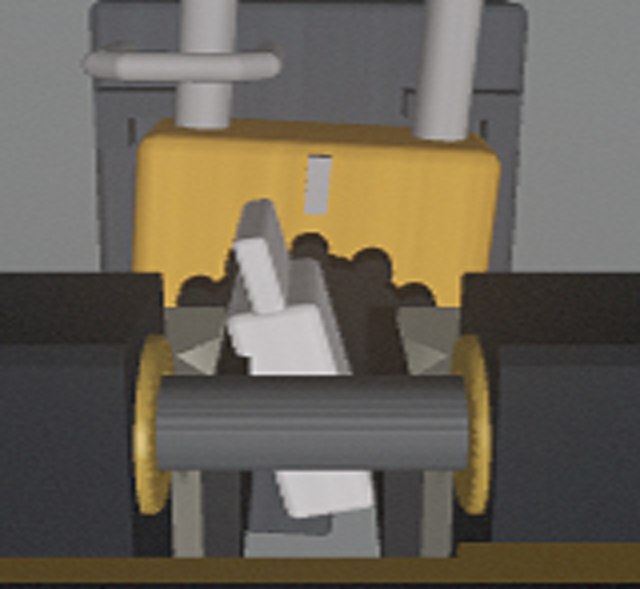

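View pics/s4.png

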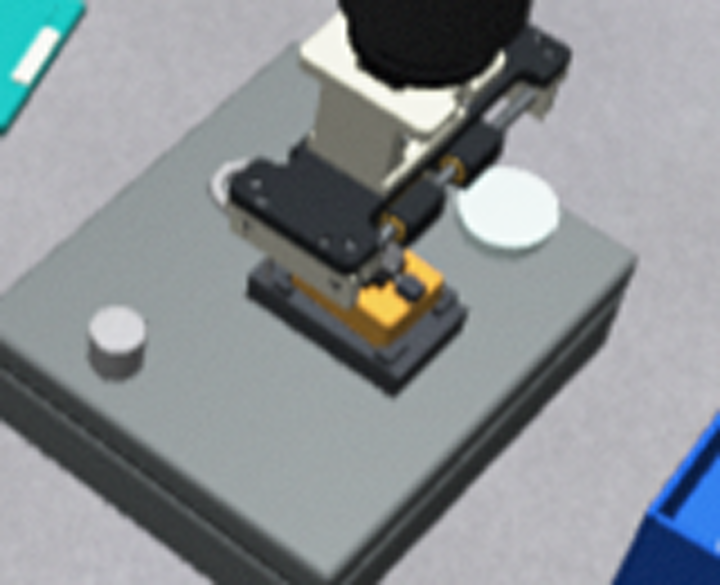

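The bar slipped in the pads, about 12–15° short of facing the shackle. I'll let go, see where it settles, and grip again slightly higher with more force.

```bash
python3 -m handwheel '{"gripper":[0,0,0,0,0,0],"travel":[[0,0,0],[0,0,0],[0,0,0],[0,0,0],[0,0,0.01],[0,0,0.01]],"spin":[0,0,0,0,0,0]}' 25
python3 -c "
from h import *
f=viewer.grab_frame('wrist'); cv2.imwrite('pics/w5.png',cv2.resize(f['pixels'][130:320,240:400],None,fx=4,fy=3.1,interpolation=cv2.INTER_CUBIC))
from station import arm; s=arm.get_state();print(s['moment'],s['force'],s['eef_pos'])"
```

```text
t: 11.4
eef_pos: [0.6048, 0.1991, 0.1761]
ee_rot: [-1.063, 1.569, 0.441]
force: [-0.0, -0.8, -0.4]
width: 0.0435
[-0.01749251  0.08089288 -0.00517737] [ 0.11145267 -0.22078504  0.02381975] [0.60462788 0.19902845 0.17577739]
```

View pics/w5.png

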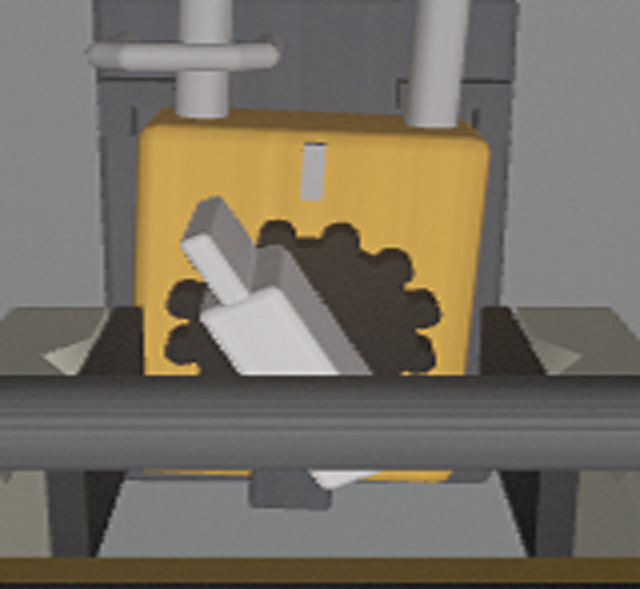

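Settled one click (30°) short. Align to the bar and turn the last click with a stronger grip.

```bash
python3 -m handwheel '{"gripper":[0,0,0,0,-1,-1,-1,-1,-1,-1],"travel":[[0,0,0],[0,0,0],[0,0,0],[0,0,0],[0,0,0],[0,0,0],[0,0,0],[0,0,0],[0,0,0],[0,0,0]],"spin":[0.19,0.38,0.57,0.667,0.667,0.667,0.667,0.667,0.667,0.667]}' 45
python3 -c "
from station import arm; s=arm.get_state();print(s['moment'],s['force'],s['eef_pos'])"
python3 -m handwheel '{"gripper":[-1,-1,-1,-1,-1,-1,-1,-1],"travel":[[0,0,0],[0,0,0],[0,0,0],[0,0,0],[0,0,0],[0,0,0],[0,0,0],[0,0,0]],"spin":[-0.1,-0.2,-0.3,-0.4,-0.5,-0.6,-0.667,-0.667]}' 45
python3 -c "
from h import *
f=viewer.grab_frame('wrist'); cv2.imwrite('pics/w6.png',cv2.resize(f['pixels'][130:320,240:400],None,fx=4,fy=3.1,interpolation=cv2.INTER_CUBIC))
from station import arm; s=arm.get_state();print(s['moment'],s['force'],s['eef_pos'])"
```

```text
t: 12.45
eef_pos: [0.6044, 0.1988, 0.1751]
ee_rot: [-2.354, 1.571, -0.327]
force: [0.7, -1.1, 0.1]
width: 0.0109
[-0.16067453 -0.43025533 -0.02097039] [ 0.66082769 -1.07772356  0.09864959] [0.60442162 0.19878226 0.17507107]
t: 13.25
eef_pos: [0.6044, 0.1987, 0.1752]
ee_rot: [-1.989, 1.57, -0.486]
force: [1.2, -0.6, -0.1]
width: 0.0109
[-0.40328463 -0.49130362 -0.01499951] [ 1.42936363 -1.52677924 -0.57768779] [0.60446605 0.19875317 0.1751758 ]
```

View pics/w6.png

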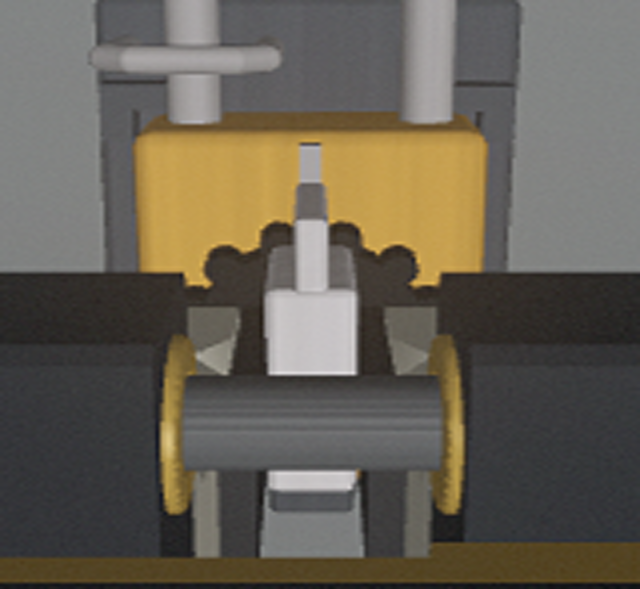

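Pointer faces the mark, twist ≈ 0. Release and check.

```bash
python3 -m handwheel '{"gripper":[0,0,0,0,0.5,0.5,0.5],"travel":[[0,0,0],[0,0,0],[0,0,0.02],[0,0,0.08],[0,0,0.14],[-0.07,0.006,0.18],[-0.164,0.012,0.18]],"spin":[0,0,0,0,0,0,0]}' 30
python3 - <<'E'
from h import *
f=viewer.grab_frame('wrist'); cv2.imwrite('pics/w7.png',f["pixels"])
g=viewer.grab_frame("top"); cv2.imwrite("pics/t7.png",cv2.resize(g["pixels"][120:250,170:310],None,fx=4.5,fy=4.5,interpolation=cv2.INTER_CUBIC))
for l,z in [("lock_center",.125),("dial_grip",.1595),("shackle_grip",.125)]:
    print(l,[(np.round(a["at"]).tolist(),round(a["conf"],2),atz(f,a["at"],z).round(4)) for a in spotter.tip_of("wrist",l)][:2])
print(arm.get_state()['eef_pos'])
E
```

```text
t: 14.0
eef_pos: [0.5239, 0.2056, 0.2682]
ee_rot: [-1.041, 1.566, 0.462]
force: [-0.9, 0.6, -0.1]
width: 0.0608
lock_center [([315.0, 273.0], 0.97, array([0.6049, 0.1993, 0.125 ]))]
dial_grip [([315.0, 294.0], 0.75, array([0.6064, 0.1993, 0.1595]))]
shackle_grip []
[0.52237477 0.20520819 0.26622947]
```

View pics/w7.png

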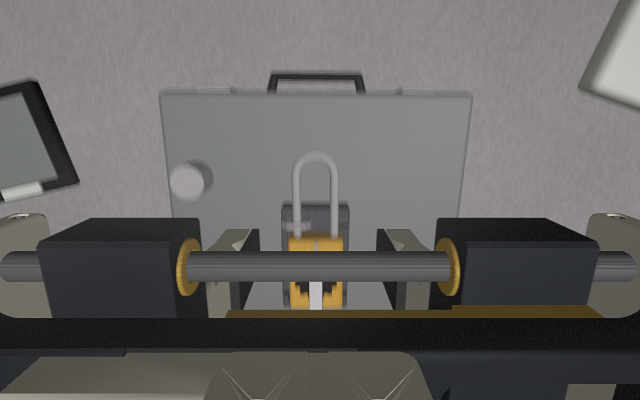

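View pics/t7.png

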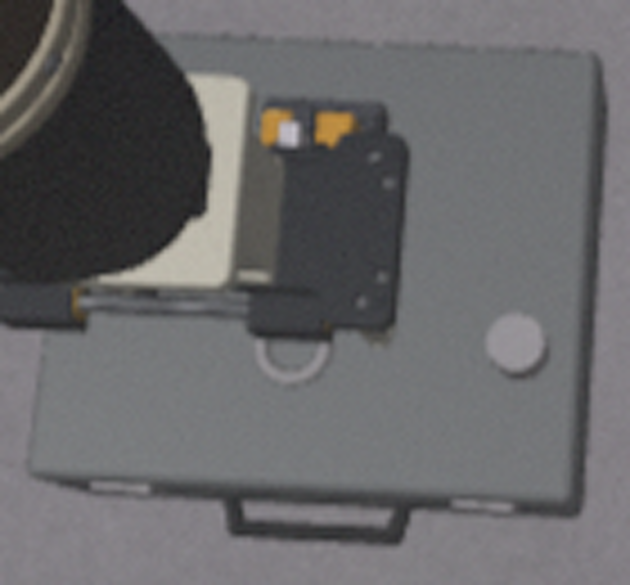

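Lock still seated at (0.605, 0.199), bar along the lock axis (wrist columns ~315). Descend over the legs and pinch.

```bash
python3 -m handwheel '{"gripper":[0.5,0.5,0.5,0.5,0.5,-1,-1,-1,-1,-1],"travel":[[0,0,-0.08],[0,0,-0.16],[0,0,-0.23],[0,0,-0.266],[0,0,-0.266],[0,0,-0.266],[0,0,-0.266],[0,0,-0.266],[0,0,-0.266],[0,0,-0.266]],"spin":[0,0,0,0,0,0,0,0,0,0]}' 20
python3 - <<'E'
from h import *
f=viewer.grab_frame('wrist'); cv2.imwrite('pics/w8.png',f["pixels"])
s=arm.get_state();print(s['moment'],s['force'],s['eef_pos'])
E
```

```text
t: 15.25
eef_pos: [0.5227, 0.2051, 0.1331]
ee_rot: [-0.93, 1.569, 0.573]
force: [0.7, -0.9, 3.0]
width: 0.0414
[-0.10717007 -0.07001102 -0.1283354 ] [-0.29995713 -0.76961439  2.11795753] [0.52275309 0.20512275 0.13297378]
```

View pics/w8.png

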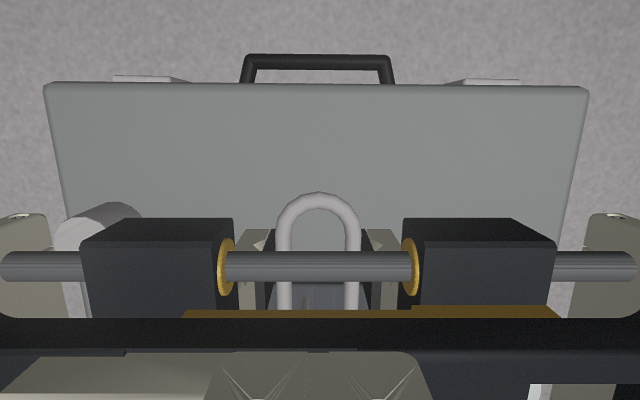

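```bash
python3 -m handwheel '{"gripper":[-1,-1,-1,-1,-1,-1],"travel":[[-0.008,0.0005,0],[-0.016,0.001,0],[-0.024,0.0015,0],[-0.032,0.002,0],[-0.04,0.0027,0],[-0.04,0.0027,0]],"spin":[0,0,0,0,0,0]}' 25
python3 -m handwheel '{"gripper":[-1,-1,-1,-1,-1],"travel":[[-0.008,0.0005,0],[-0.016,0.001,0],[-0.022,0.0015,0],[-0.025,0.0017,0],[-0.025,0.0017,0]],"spin":[0,0,0,0,0]}' 25
python3 - <<'E'
from h import *
f=viewer.grab_frame('wrist'); cv2.imwrite('pics/w9.png',f["pixels"])
g=viewer.grab_frame("scene"); cv2.imwrite("pics/s9.png",cv2.resize(g["pixels"][95:225,320:480],None,fx=4.5,fy=4.5,interpolation=cv2.INTER_CUBIC))
s=arm.get_state();print(s['moment'],s['force'],s['eef_pos'])
E
```

```text
t: 15.9
eef_pos: [0.5015, 0.2064, 0.1321]
ee_rot: [0.974, 1.57, 2.477]
force: [-2.3, 1.8, 2.8]
width: 0.0411
t: 16.4
eef_pos: [0.4899, 0.2071, 0.1322]
ee_rot: [-1.233, 1.57, 0.27]
force: [2.5, 1.6, 1.8]
width: 0.0407
[ 0.52143647 -0.86343455  0.03856631] [2.29765235 0.51519025 2.30575647] [0.4898145  0.20706199 0.13208177]
```

View pics/w9.png

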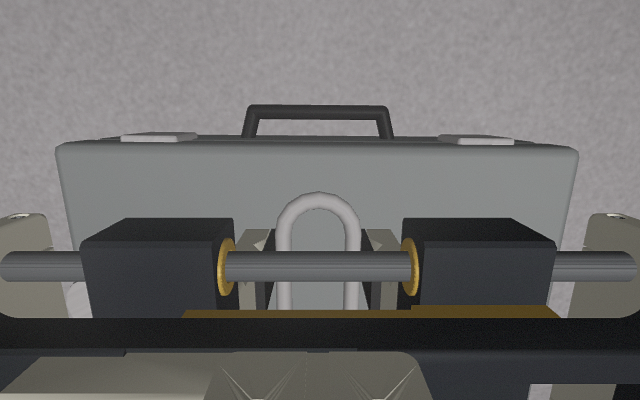

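View pics/s9.png

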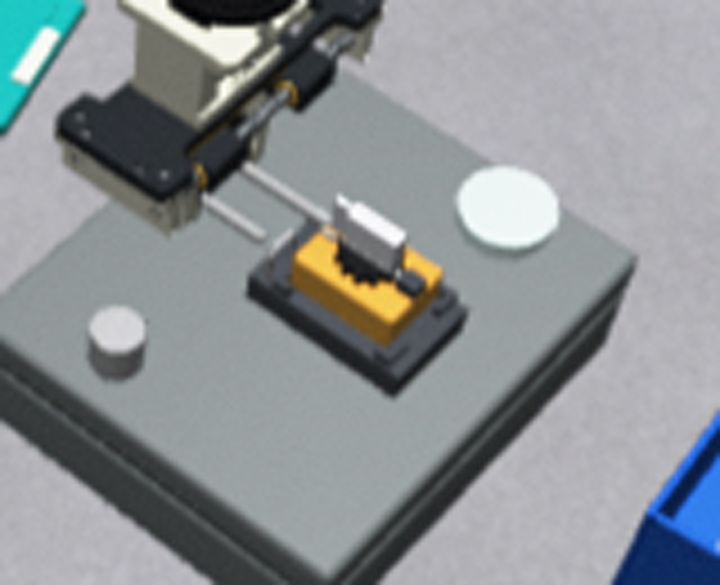

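```bash
python3 -m handwheel '{"gripper":[-1,-1,-1,-1],"travel":[[-0.004,0.0003,0],[-0.007,0.0005,0],[-0.007,0.0005,0],[-0.007,0.0005,0]],"spin":[0,0,0,0]}' 25
python3 - <<'E'
from h import *
s=arm.get_state();print(s['moment'],s['force'],s['eef_pos'])
E
```

```text
t: 16.9
eef_pos: [0.4896, 0.2075, 0.1332]
ee_rot: [-1.357, 1.565, 0.147]
force: [17.0, -4.7, -1.5]
width: 0.041
[-1.53072079 -6.12718926 -0.08002563] [17.02038876 -4.74924186 -1.5172141 ] [0.48956917 0.20749912 0.13316143]
```

End stop reached (17 N, no more travel). Relax, release, rise and look.

```bash
python3 -m handwheel '{"gripper":[-1,-1,0.2,0.2,0.4,0.5,0.5,0.5],"travel":[[0.006,-0.0003,0],[0.007,-0.0005,0],[0.007,-0.0005,0],[0.007,-0.0005,0],[0.007,-0.0005,0.08],[0.007,-0.0005,0.18],[0.02,0,0.28],[0.02,0,0.28]],"spin":[0,0,0,0,0,0,0,0]}' 25
python3 - <<'E'
from h import *
f=viewer.grab_frame('wrist'); cv2.imwrite('pics/w10.png',f["pixels"])
for l,z in [("lock_center",.125),("dial_grip",.1595),("shackle_grip",.125)]:
    print(l,[(np.round(a["at"]).tolist(),round(a["conf"],2),atz(f,a["at"],z).round(4)) for a in spotter.tip_of("wrist",l)][:2])
print(arm.get_state()['eef_pos'])
g=viewer.grab_frame("scene"); cv2.imwrite("pics/s10.png",cv2.resize(g["pixels"][95:225,320:480],None,fx=4.5,fy=4.5,interpolation=cv2.INTER_CUBIC))
E
```

```text
t: 17.7
eef_pos: [0.4987, 0.2085, 0.2789]
ee_rot: [-0.96, 1.561, 0.544]
force: [0.9, 0.6, -0.4]
width: 0.0654
lock_center [([315.0, 288.0], 0.86, array([0.6028, 0.2011, 0.125 ]))]
dial_grip [([314.0, 311.0], 0.86, array([0.6057, 0.2   , 0.1595]))]
shackle_grip [([313.0, 174.0], 0.71, array([0.4867, 0.2074, 0.125 ]))]
[0.49514235 0.20673213 0.27064239]
```

View pics/w10.png

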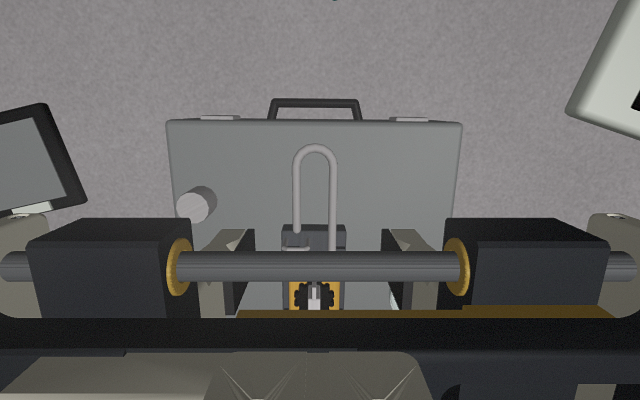

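View pics/s10.png

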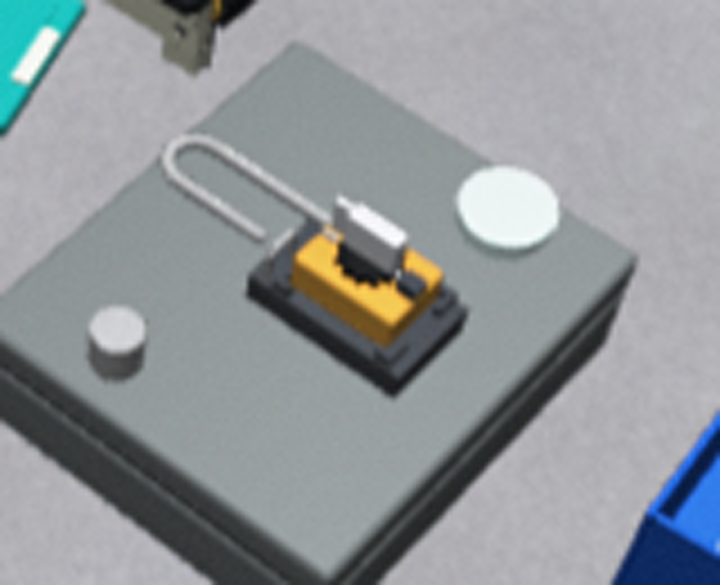

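Shackle fully out (shackle_grip moved to x≈0.487), lock in its seat. Now the body grasp, biased 8 mm towards the shackle for balance.

```bash
python3 -m handwheel '{"gripper":[1,1,1,1,1,1,1,1,1,1],"travel":[[0.09,-0.008,0],[0.18,-0.015,0],[0.197,-0.0156,0],[0.197,-0.0156,0],[0.197,-0.0156,-0.08],[0.197,-0.0156,-0.16],[0.197,-0.0156,-0.22],[0.197,-0.0156,-0.24],[0.197,-0.0156,-0.2614],[0.197,-0.0156,-0.2614]],"spin":[0,0,0,0,0,0,0,0,0,0]}' 25
python3 - <<'E'
from h import *
f=viewer.grab_frame('wrist'); cv2.imwrite('pics/w11.png',f["pixels"])
g=viewer.grab_frame("scene"); cv2.imwrite("pics/s11.png",cv2.resize(g["pixels"][95:225,320:480],None,fx=4.5,fy=4.5,interpolation=cv2.INTER_CUBIC))
s=arm.get_state();print(s['moment'],s['force'],s['eef_pos'])
E
```

```text
t: 18.95
eef_pos: [0.5943, 0.1996, 0.141]
ee_rot: [2.243, 1.57, -2.536]
force: [-0.1, 0.0, 0.1]
width: 0.0875
[-0.06622735 -0.05181289  0.00310174] [ 0.05538465 -0.19862428 -0.24693998] [0.59529131 0.19994954 0.14270522]
```

View pics/w11.png

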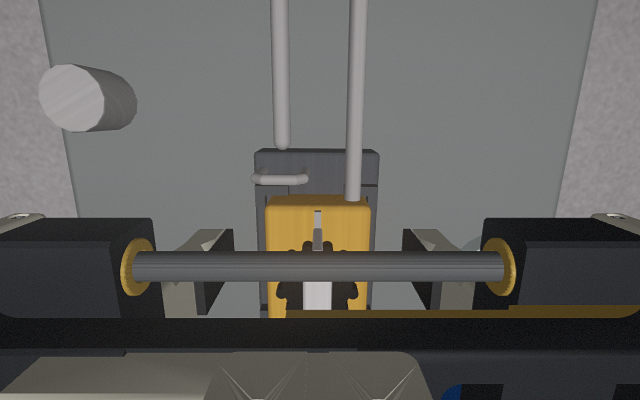

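View pics/s11.png

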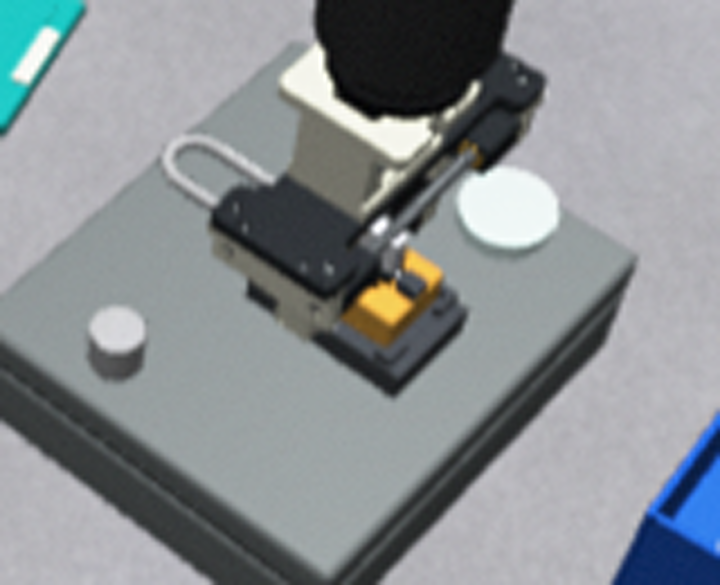

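Short leg end (283,148) clears the staple (280,180); body centred between the fingers. Close and lift slowly.

```bash
python3 -m handwheel '{"gripper":[-1,-1,-1,-1,-1,-1,-1],"travel":[[0,0,0],[0,0,0],[0,0,0],[0,0,0],[0,0,0],[0,0,0],[0,0,0]],"spin":[0,0,0,0,0,0,0]}' 50
python3 -m handwheel '{"gripper":[-1,-1,-1,-1,-1,-1],"travel":[[0,0,0.01],[0,0,0.02],[0,0,0.03],[0,0,0.04],[0,0,0.05],[0,0,0.05]],"spin":[0,0,0,0,0,0]}' 50
python3 - <<'E'
from h import *
f=viewer.grab_frame('wrist'); cv2.imwrite('pics/w12.png',f["pixels"])
g=viewer.grab_frame("scene"); cv2.imwrite("pics/s12.png",cv2.resize(g["pixels"][95:225,320:480],None,fx=4.5,fy=4.5,interpolation=cv2.INTER_CUBIC))
s=arm.get_state();print(s['moment'],s['force'],s['eef_pos'],s['width'])
E
```

```text
t: 19.75
eef_pos: [0.5948, 0.1995, 0.1414]
ee_rot: [-2.925, 1.571, -1.422]
force: [-1.5, -0.3, 1.2]
width: 0.0497
t: 20.35
eef_pos: [0.5951, 0.1997, 0.1673]
ee_rot: [-0.974, 1.57, 0.53]
force: [0.3, 0.5, -5.2]
width: 0.0494
[ 0.00041274 -0.00755391 -0.02700901] [ 0.6113856   0.4900765  -5.23243304] [0.5946766  0.19949742 0.16647548] 0.04933335380369802
```

View pics/w12.png

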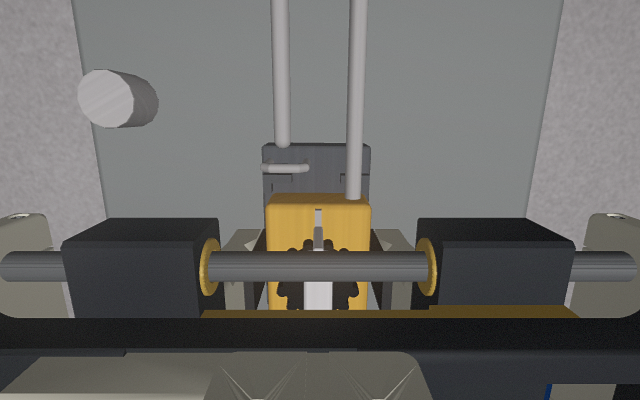

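View pics/s12.png

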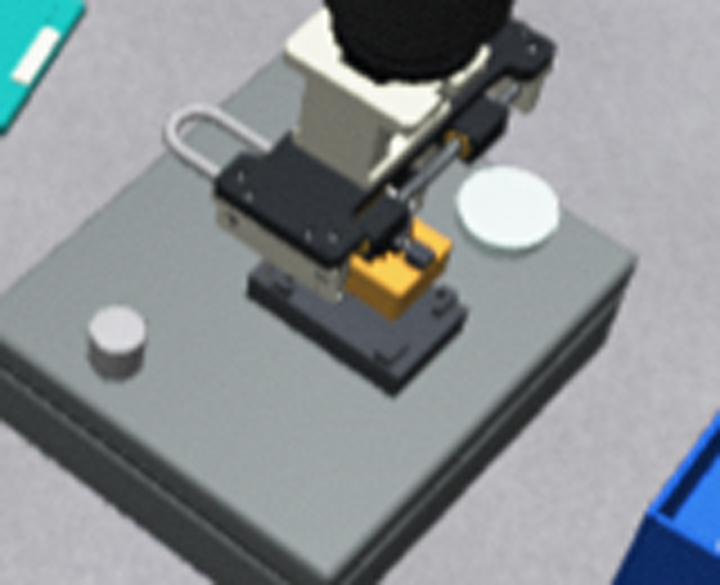

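Lifted level, 5.2 N weight. Lift to clear height, and measure the pad meanwhile.

```bash
python3 -m handwheel '{"gripper":[-1,-1,-1,-1,-1,-1],"travel":[[0,0,0.05],[0,0,0.1],[0,0,0.15],[0,0,0.2],[0,0,0.22],[0,0,0.22]],"spin":[0,0,0,0,0,0]}' 50
python3 - <<'E'
from h import *
g=viewer.grab_frame("scene"); t=viewer.grab_frame("top")
for n,f,(x0,y0,x1,y1) in [("scene",g,(225,212,315,295)),("top",t,(345,180,425,255))]:
    im=f["pixels"][y0:y1,x0:x1]
    m=(cv2.cvtColor(im,cv2.COLOR_BGR2GRAY)<60).astype(np.uint8)
    cs,_=cv2.findContours(m,cv2.RETR_EXTERNAL,cv2.CHAIN_APPROX_NONE); c=max(cs,key=cv2.contourArea)
    c=cv2.convexHull(c).reshape(-1,2)+np.array([x0,y0])
    w=np.array([atz(f,p,.016)[:2] for p in c]); r=cv2.minAreaRect((w*1000).astype(np.float32)); print(n,r)
    cv2.imwrite(f"pics/{n}13.png",cv2.resize(im,None,fx=5,fy=5))
    for l,z in [("lock_center",.26)]: print(spotter.tip_of(n,l)[:1])
print(arm.get_state()['eef_pos'],arm.get_state()['force'])
E
```

```text
t: 21.05
eef_pos: [0.5952, 0.1998, 0.2775]
ee_rot: [-0.878, 1.568, 0.625]
force: [-0.0, -0.1, -5.4]
width: 0.0498
scene ((475.4707336425781, -171.51107788085938), (128.44296264648438, 128.02059936523438), 8.848947525024414)
[{'at': [406.8, 117.9], 'conf': 0.63}]
top ((469.9183654785156, -168.82583618164062), (125.40982818603516, 126.62693786621094), 8.6912202835083)
[{'at': [220.7, 141.1], 'conf': 0.93}]
[0.59402131 0.19920254 0.27442517] [-0.46501404 -0.4254481  -5.51161755]
```

View pics/top13.png

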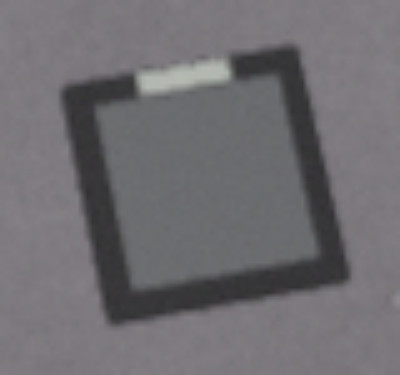

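View pics/scene13.png

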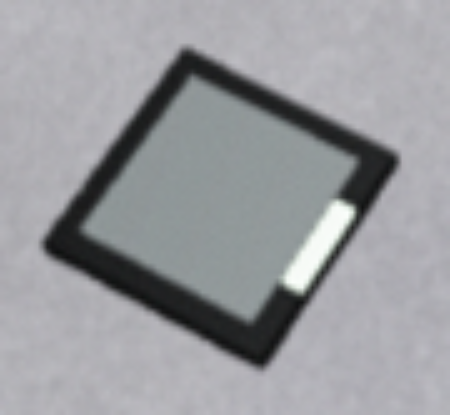

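Both cameras put the black pad (grey middle, white label) at ≈(0.472, −0.169). Carrying the lock over at height.

```bash
python3 -m handwheel '{"gripper":[-1,-1,-1,-1,-1,-1,-1,-1,-1,-1,-1,-1,-1,-1],"travel":[[-0.01,-0.03,0],[-0.03,-0.09,0],[-0.055,-0.155,0],[-0.08,-0.22,0],[-0.1,-0.285,0],[-0.125,-0.35,0],[-0.15,-0.42,0],[-0.175,-0.49,0],[-0.2,-0.56,0],[-0.22,-0.62,0],[-0.24,-0.68,0],[-0.255,-0.72,0],[-0.262,-0.736,0],[-0.262,-0.736,0]],"spin":[0,0,0,0,0,0,0,0,0,0,0,0,0,0]}' 50
python3 - <<'E'
from h import *
f=viewer.grab_frame('wrist'); cv2.imwrite('pics/w14.png',f["pixels"])
g=viewer.grab_frame("scene"); cv2.imwrite("pics/s14.png",g["pixels"])
s=arm.get_state();print(s['force'],s['eef_pos'],s['width'],s['q'])
z=s['eef_pos'][2]-.017
for n in ("wrist","scene","top"):
    if n=="top": t=viewer.grab_frame("top")
    F={"wrist":f,"scene":g}.get(n) or t
    print(n,[(a["at"],a["conf"],atz(F,a["at"],z).round(4)) for a in spotter.tip_of(n,"lock_center")][:1])
    print(n,[(a["at"],a["conf"],atz(F,a["at"],.016).round(4)) for a in spotter.tip_of(n,"reader_top")][:2])
E
```

```text
t: 22.65
eef_pos: [0.4628, -0.1695, 0.2758]
ee_rot: [1.564, 1.57, 3.065]
force: [1.4, 0.0, -5.3]
width: 0.0495
[-0.82337429  0.315889   -4.54414434] [ 0.46361628 -0.1683765   0.27604375] 0.04938471430963326 [ 5.08538538e-02  3.54192156e-02 -3.28233466e-01 -2.22456297e-04
 -1.20745807e+00 -1.68967893e+00]
wrist [([317.6, 261.1], 0.82, array([ 0.4704, -0.1687,  0.259 ]))]
wrist [([316.7, 176.9], 0.85, array([ 0.4721, -0.1701,  0.016 ]))]
scene [([254.4, 196.2], 0.97, array([ 0.4664, -0.1696,  0.259 ]))]
scene [([308.9, 101.3], 0.66, array([0.2303, 0.2851, 0.016 ])), ([269.7, 251.8], 0.64, array([ 0.4762, -0.1697,  0.016 ]))]
top [([405.2, 198.2], 0.96, array([ 0.4713, -0.1673,  0.259 ]))]
top [([385.5, 216.5], 0.94, array([ 0.4692, -0.1691,  0.016 ])), ([211.4, 312.8], 0.81, array([0.2353, 0.2841, 0.016 ]))]
```

View pics/w14.png

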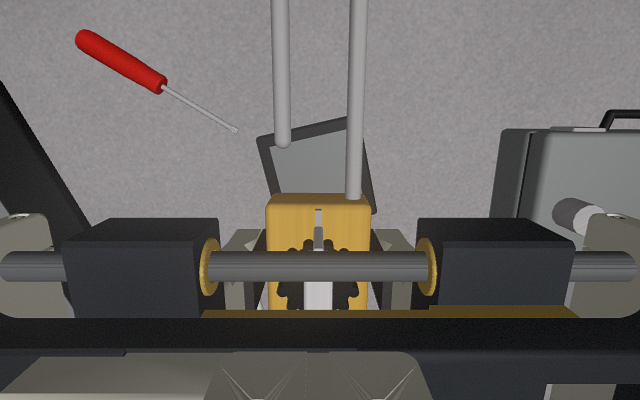

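View pics/s14.png

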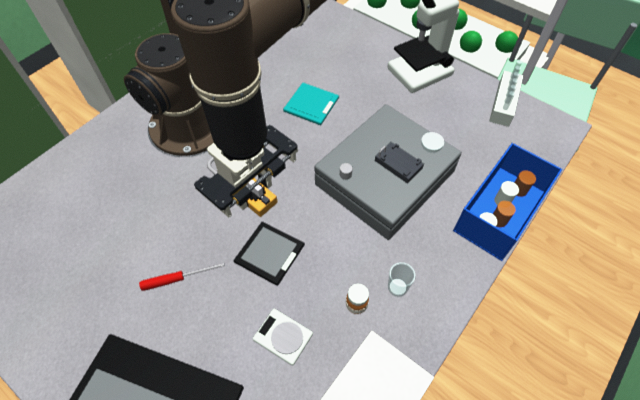

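Lock at ≈(0.470, −0.169), pad at ≈(0.472, −0.170): aligned. Nothing else has moved. Lower to 5 cm.

```bash
python3 -m handwheel '{"gripper":[-1,-1,-1,-1,-1,-1,-1,-1,-1,-1,-1,-1,-1],"travel":[[0,0,-0.04],[0,0,-0.08],[0,0,-0.13],[0,0,-0.18],[0,0,-0.23],[0,0,-0.28],[0,0,-0.32],[0,0,-0.345],[0,0,-0.36],[0,0,-0.36],[0,0,-0.36],[0,0,-0.36],[0,0,-0.36]],"spin":[0,0,0,0,0,0,0,0,0,0,0,0,0]}' 50
python3 - <<'E'
from h import *
f=viewer.grab_frame('wrist'); cv2.imwrite('pics/w15.png',f["pixels"])
g=viewer.grab_frame("scene"); cv2.imwrite("pics/s15.png",cv2.resize(g["pixels"][150:310,180:380],None,fx=3.6,fy=3.6))
s=arm.get_state();print(s['force'],s['eef_pos'],s['width'],s['qd'].round(3))
z=s['eef_pos'][2]-.017
for n in ("wrist","scene"):
    F={"wrist":f,"scene":g}[n]
    print(n,[(a["at"],a["conf"],atz(F,a["at"],z).round(4)) for a in spotter.tip_of(n,"lock_center")][:1])
    print(n,[(a["at"],a["conf"],atz(F,a["at"],.099).round(4)) for a in spotter.tip_of(n,"shackle_grip")][:1])
E
```

```text
t: 24.4
eef_pos: [0.4643, -0.1685, 0.0971]
ee_rot: [-1.5, 1.569, 0.003]
force: [-0.6, 0.6, -5.1]
width: 0.0492
[ 0.86330188  0.35065965 -3.7208641 ] [ 0.46407329 -0.16849681  0.09690087] 0.04964375697738179 [ 0.001  0.001 -0.003 -0.     0.001 -0.   ]
wrist [([315.1, 259.6], 0.6, array([ 0.4712, -0.1689,  0.0799]))]
wrist []
scene [([267.2, 235.1], 0.72, array([ 0.4681, -0.1602,  0.0799]))]
scene [([236.7, 210.7], 0.55, array([ 0.3747, -0.1624,  0.099 ]))]
```

View pics/w15.png

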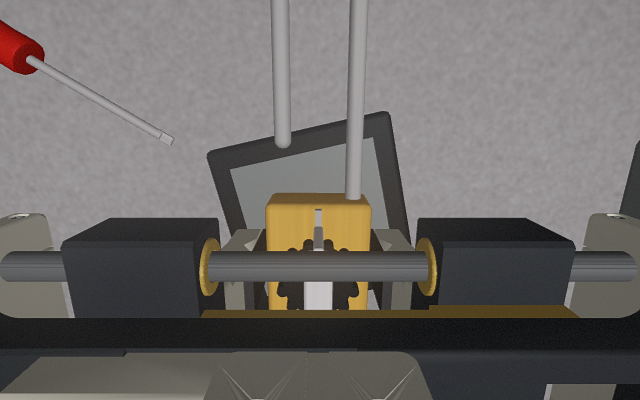

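View pics/s15.png

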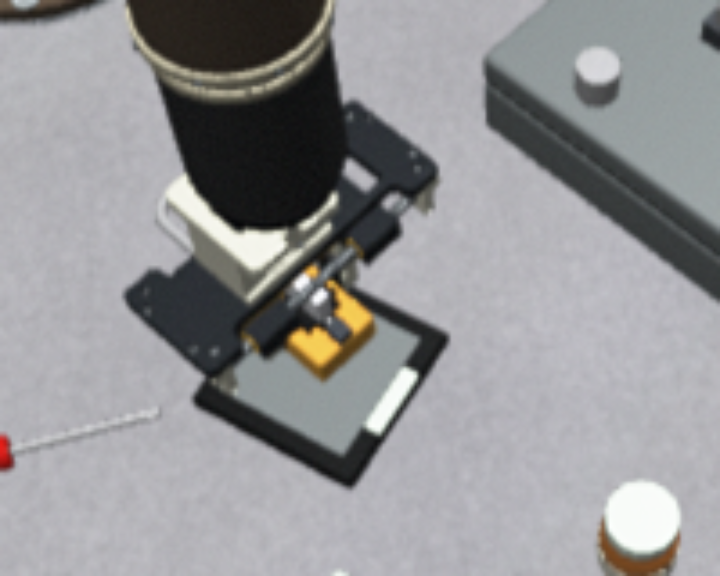

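Held still over the pad, level, with the shackle out and the lock in the same place in the wrist view as when it was lifted. Handing in.

```bash
python3 -c "
from station import arm
print(arm.job_done()); print(arm.get_state()['t'])"
```

```text
the job is handed in; nothing more can be done
None
the job is handed in; nothing more can be done
```

I turned the dial three clicks clockwise so its nose faced the shackle. I then pulled the shackle out to its stop with the lock still in its seat. After that I lifted the lock by its brass body, carried it to the black reader (not the turquoise look-alike) and handed in at about 24.4 s while holding it there.

**Hiccup:** On the first turn the bar slipped in the pads and settled one click short. I gripped it again about 5 mm higher at 45 N and it clicked in, with almost no twist left on the wrist.

**Last checks before hand-in:**

| Check | Reading |
|---|---|
| Lock centre (wrist camera) | about (0.471, −0.169) |
| Pad centre | about (0.472, −0.169) |
| Lock underside above the pad, from the tool height | about 5 cm |
| Finger opening on the lock body (50 mm wide) | 49.6 mm |
| Shackle at the stop | no further travel at 17 N of pull; it still showed out in the pictures at the end |
| Joint speeds | practically zero |
| Bystanders | nothing visibly moved when I last viewed the whole bench, before lowering to the pad |

**Disagreements:** The scene camera put the lock about 9 mm further in y than the wrist camera did; both are within 35 mm of the pad centre. The last weight reading was 3.7 N against 5.1 N just before, which I took for sensor noise. The lock sat in the same place in the wrist picture as when it was lifted.

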